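# Shut the vacuum toggle and seat the filter-cell collar on its pins

### The job

Flip the toggle of the small vacuum valve over to its other side to shut it off. Then turn the knurled collar of the filter cell until its hidden keyways drop over the pins, push it fully home against its spring, and finish still holding it pushed home with the gripper. Leave the toggle off and leave the bottles and the dish standing where they are.

Things in the scene. Friction and masses are not known exactly. Their poses are not given: they have to be found in the camera images.
- cell_base: fixed base of the filter cell: round grey flange 96 mm across, 24 mm high, with two short hose barbs standing out to 68 mm from the axis at 15 mm height. Origin on the axis at the underside (worktop height), z up. Its yaw says nothing about the pins.
- shoulder (a point): on the axis, top of the base's raised round shoulder (64 mm across), 30 mm above the worktop; the collar's underside rests on it when fully home
- pin_level (a point): on the axis, 49 mm above the worktop. A steel spigot 30 mm across stands here inside the collar with three radial pins 6 mm thick, 120 deg apart, hidden by the collar, at an unknown angle. A sprung plunger sticks out of the spigot's top.
- collar: loose aluminium collar: a closed cap 66 mm tall, about 0.15 kg, upright over the spigot; smooth skirt 49 mm across, its upper 22 mm a knurled band 52 mm across. Origin at the centre of its underside, z up. As found the underside is 40 mm above the worktop, 10 mm above the shoulder: a ring inside rests on the three pins. Pushed down while not lined up it stands solid on them.
- collar_grip (a point): on the collar's axis, mid-height of the knurled band, 55 mm above its underside. The ring inside has three keyways 10 mm wide (0.1 rad of play each way) 120 deg apart; where they are cannot be seen and the yaw does not tell. As found they meet the pins after 25 to 70 deg of clockwise turning seen from above (or 50 to 95 deg counter-clockwise).
- collar_top (a point): centre of the collar's flat closed top, 106 mm above the worktop as found. Lined up, the collar drops 2 mm by itself onto the plunger; it must then be pushed 8 mm further, against a spring that grows from 2.4 to 9 N, until it is home with its top at 96 mm. Let go, it springs back up about 8 mm.
- valve_base: fixed toggle valve: foot plate 84 (x) x 52 (y) x 10 mm, grey body 50 x 36 mm up to 35 mm height, two ears up to 49 mm, a stub pipe on each y side to 37 mm from the centre. Origin at the centre of its underside, z up. The toggle swings in its x-z plane about a pin along y, 42 mm above the origin.
- toggle (a joint): angle of the valve's toggle: 0 = on, leaning 30 deg to the -x side of valve_base (as found); 1.04 rad = off, leaning 30 deg to its +x side. Over-centre: past upright (0.52) it falls to the nearer stop by itself and stays there. Needs only about 1 N.
- toggle_tip (a point): top end of the toggle, 70 mm from its hinge pin (103 mm above the worktop when on or off): a steel stem 8 mm across with a black knob 18 mm across on its last 26 mm
- reagent_bottle: bystander, loose bottle 56 mm across, 106 mm tall, origin at the centre of its underside
- small_bottle: bystander, loose bottle 60 mm across, 136 mm tall, origin at the centre of its underside
- petri_dish: bystander, loose flat round dish 91 mm across, 14 mm high, origin at the centre of its underside
There are look-alikes about, which are no part of the job. Leave any orange look-alike of the cell_base alone.

How it is judged:
By the outcome, as a careful person would: the job done as asked, in the order asked, and still so for the second after the job is handed in, while the arm keeps its last pose, push and grip.
It also fails if it takes over 61 s, if anything falls off the work surface, if the arm or the gripper's body presses on something with over 40 N, if the wrist force passes 120 N, or if a joint passes its speed limit or range.

### The arm

A 6-joint arm with a two-finger parallel gripper is mounted at the origin on the work surface; the furniture and walls round the work are solid. World frame = base frame: x ahead of the robot, y to its left, z up, the work surface at z = 0. Lengths are in m, angles in rad, forces in N, time in s.
With the tool pointing down it reaches from about 0.375 to 0.9 m from the base axis. Payload 3.1 kg.
Tool frame: the origin (TCP) lies at the centre of the arm's flange, where the gripper is bolted on; the fingertips stand robot.tip_extent ahead of it and the grasp point (between the pads) lies 164 mm ahead of it (robot.tip_extent is the distance from the TCP to the fingertips, in m); z points along the fingers, y is the line along which they close (so a half turn about z gives the same grasp; the last joint's range is limited). The gripper opens to 87 mm and grips with 3 to 60 N. Pads are 19 mm wide; open, the fingers measure 117 mm over their backs; the gripper's body (75 mm by 190 mm) begins 51 mm behind the grasp point.
Start: joints at [-1.327, 0.527, 1.433, -0, 1.181, -0.178], TCP at [0.256, -0.57, 0.405] pointing down, gripper open.
Joint ranges: [-3.08, 3.08], [-0.75, 2.2], [0.22, 2.44], [-1.43, 4.57], [0, 2.65], [-2.85, 2.85]. Speed limits (rad/s): [2.79, 2.79, 3.14, 3.14, 3.14, 3.14].

### API

Orientations are given as a unit quaternion [x, y, z, w].
In Python, from rig import get_obs, camera, hand_in, cut_out, robot gives the robot as it stands.
- The arm moves only by the tool step_arm, never from a script. Its argument "rows" is a list of rows, each a list of 6 numbers: the shift along the world's x, y, z in m, then the turn, a rotation vector about the world's x, y, z in degrees. A call has 1 to 12 rows; each row shifts and turns the commanded pose from where the row before left it; what a row does not reach is not made up. A row lasts 1/8 s, in which the tool goes at most 62.5 mm and 10.7 degrees, less where a joint would pass 70% of its speed; a pose out of reach is approached as far as the arm can. A call is refused whole if a number of a shift passes 0.0625 or a number of a turn 10.7, either way. A call with a gripper value outside its range is refused whole. "jaw" is the finger opening in m, from 0 to 0.087, set as the call begins (left out, the last holds). The fingers move at their own pace and stop on an object; "squeeze" is the grip in N (left out, the last holds). Time passes only in rows, so rows that do not move let the fingers close. It gives the time, the measured TCP pose, the force, the opening and the grip force at its end, in the units of the state.
- get_obs(): the state, without advancing time (a new reading comes with each control period).
- camera(name): name is "scene" or "top"; returns a dict with "pixels" (384x512x3 uint8, blue, green, red), "depth" (384x512 float32, m along the optical axis (not along the pixel's ray), 0 where there is no reading), "fov_y" (degrees; the focal length in pixels is half the picture's height over the tangent of half this angle, whatever the lens; pixels are square), "cx", "cy" (the principal point, pixels), "k1" (the pictures are not rectified: a ray, as slopes to the right and down, at radius r is drawn at 1 + k1 r^2 times it, then the intrinsics apply), "extrinsics" (4x4, takes a point from camera to world coordinates). Camera axes: x right, y up, looking along -z (the intrinsics and any distortion apply to the point x, -y, -z); pixel columns grow to the right and rows downward; lengths in m; the calibration is good to about 2 mm. A picture is of the moment at which its call begins.
- hand_in(): hands the job in; it is judged then, once.
Trained networks look in the newest picture that a camera, given by its name, has taken for a name from the list of things; names that differ only in an ending like _2 or _b are one class to them, and where a whole thing is asked for, a point or a joint stands for the part that bears it (a point fixed in the world has none). Each returns a list of dicts, best first, with "confidence" (0 to 1); they miss things now and then, are a little off and sometimes report something else, mostly with a low value. They report only what shows in the picture. A call takes as long as a camera call. They do not tell look-alikes from the thing itself.
- cut_out(label, camera): "region" (384x512 bool, what is visible of it) and "extent" ([centre column, centre row, width, height] in pixels, round what is visible of it).
The state is a dict: "time": time; "q": joint angles; "joint_velocities": joint speeds; "joint_torque": joint torques, N m; "position": TCP position; "tool_rot": TCP orientation; "ft_force": force on the tool from outside, world axes, zero at the start; "moment": the same for the moment, N m; "grip_width": finger opening in m; "grip_force": force on a finger pad.
Only numpy, scipy, OpenCV 4.12 (cv2) and the standard library are available. Lean on these libraries where they do the work, as an engineer would, in place of code of your own. Each camera call takes 0.05 s, during which the arm holds its last target. There are 200 camera calls.

## Working session

There is one attempt and no reset: what is moved stays moved. The work goes in short steps, Python scripts to look and compute and a tool call to move; the robot and the scene stay as the last step left them, time stands still between calls to the robot, and variables do not carry over. Pictures are saved under pics/ and viewed, at most 10 in all, crops included, and the job is handed in when it is done.

Besides the shell and the picture viewer there is one more tool, called after "Call:" in YAML: its name, and indented under it one key for each argument. step_arm: Moves the arm, as the interface text tells. Its arguments: {"type":"object","properties":{"rows":{"type":"array"},"jaw":{"type":"number"},"squeeze":{"type":"number"}},"required":["rows"]}

```bash
mkdir -p pics; cat > h.py <<'E'
import numpy as np, cv2
from rig import get_obs, camera, hand_in, cut_out, robot
def cloud(c):
    H,W=c["depth"].shape; f=H/2/np.tan(np.radians(c["fov_y"])/2)
    u,v=np.meshgrid(np.arange(W),np.arange(H))
    K=np.array([[f,0,c["cx"]],[0,f,c["cy"]],[0,0,1.]])
    p=np.stack([u,v],-1).reshape(-1,1,2).astype(float)
    s=cv2.undistortPoints(p,K,np.array([c["k1"],0,0,0.])).reshape(H,W,2)
    d=c["depth"]; P=np.stack([s[...,0]*d,-s[...,1]*d,-d],-1)
    E=np.array(c["extrinsics"]); P=P@E[:3,:3].T+E[:3,3]; P[d==0]=np.nan
    return P
E
python3 - <<'E'
from h import *
o=get_obs(); print({k:np.round(o[k],3) for k in("time","position","tool_rot","ft_force","grip_width")},robot.tip_extent)
for n in("scene","top"):
    c=camera(n); cv2.imwrite(f"pics/{n}0.png",c["pixels"]); P=cloud(c); np.save(n+"0.npy",P)
    print(n,np.round(np.array(c["extrinsics"])[:3,3],2))
    for l in("cell_base","collar","valve_base","toggle","reagent_bottle","small_bottle","petri_dish"):
        for r in cut_out(l,n)[:3]:
            m=r["region"]; q=P[m]; q=q[~np.isnan(q[:,0])]
            print(l,round(r["confidence"],2),np.round(r["extent"]),np.round(np.median(q,0),3) if len(q) else "", np.round(np.percentile(q,98,axis=0),3) if len(q) else "", np.round(np.percentile(q,2,axis=0),3) if len(q) else "")
E
```

```text
{'time': np.float64(0.0), 'position': array([ 0.256, -0.57 ,  0.404]), 'tool_rot': array([ 0.978,  0.209, -0.   , -0.001]), 'ft_force': array([-0.024,  0.216,  0.32 ]), 'grip_width': np.float64(0.087)} 0.1822
scene [0.09 0.78 0.63]
cell_base 0.93 [347. 200.  28.  22.] [ 0.377 -0.195  0.025] [ 0.436 -0.17   0.033] [ 0.335 -0.257  0.003]
cell_base 0.77 [208. 280.  43.  39.] [0.513 0.312 0.025] [0.577 0.349 0.032] [0.468 0.26  0.003]
cell_base 0.6 [274. 205.  30.  23.] [ 0.529 -0.037  0.025] [ 0.585 -0.015  0.033] [ 0.497 -0.093  0.003]
collar 0.56 [278. 187.  22.  31.] [ 0.536 -0.047  0.091] [ 0.563 -0.038  0.109] [ 0.518 -0.086  0.047]
collar 0.29 [249. 225.  17.  20.] [0.51  0.141 0.077] [0.576 0.15  0.106] [ 0.491  0.042 -0.   ]
valve_base 0.59 [243. 235.  38.  42.] [0.517 0.154 0.024] [0.571 0.179 0.103] [0.486 0.09  0.001]
reagent_bottle 0.95 [194. 208.  26.  40.] [0.695 0.142 0.059] [0.799 0.157 0.108] [0.68  0.03  0.001]
small_bottle 0.71 [233. 173.  20.  46.] [ 0.709 -0.066  0.071] [ 0.74  -0.053  0.135] [ 0.692 -0.099  0.007]
small_bottle 0.3 [275. 206.  25.  22.] [ 0.526 -0.0
[... 388 characters left out ...]
 0.68 [374. 271.  43.  51.] [ 0.382 -0.216  0.027] [ 0.427 -0.173  0.033] [ 0.337 -0.261  0.007]
collar 0.64 [309. 201.  26.  22.] [ 0.542 -0.062  0.106] [ 0.567 -0.039  0.11 ] [ 0.518 -0.087  0.047]
valve_base 0.66 [222. 213.  27.  38.] [0.524 0.139 0.025] [0.569 0.175 0.104] [0.486 0.112 0.002]
toggle 0.59 [221. 217.   5.  15.] [0.508 0.138 0.096] [0.532 0.148 0.106] [0.493 0.129 0.041]
reagent_bottle 0.82 [227. 139.  25.  34.] [0.694 0.125 0.077] [0.723 0.152 0.108] [0.679 0.102 0.013]
small_bottle 0.56 [312. 131.  24.  31.] [ 0.708 -0.077  0.098] [ 0.737 -0.054  0.138] [ 0.692 -0.107  0.017]
petri_dish 0.87 [179. 147.  36.  35.] [0.691 0.256 0.015] [0.733 0.295 0.018] [0.65  0.217 0.011]
```

```bash
python3 - <<'E'
import cv2,numpy as np
t=cv2.imread("pics/top0.png");s=cv2.imread("pics/scene0.png")
a=cv2.resize(t[100:310,130:410],(800,600),interpolation=2)
b=cv2.resize(s[130:310,150:390],(800,600),interpolation=2)
cv2.imwrite("pics/topc.png",a);cv2.imwrite("pics/scenec.png",b)
E
```

```text
(no output)
```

View pics/topc.png

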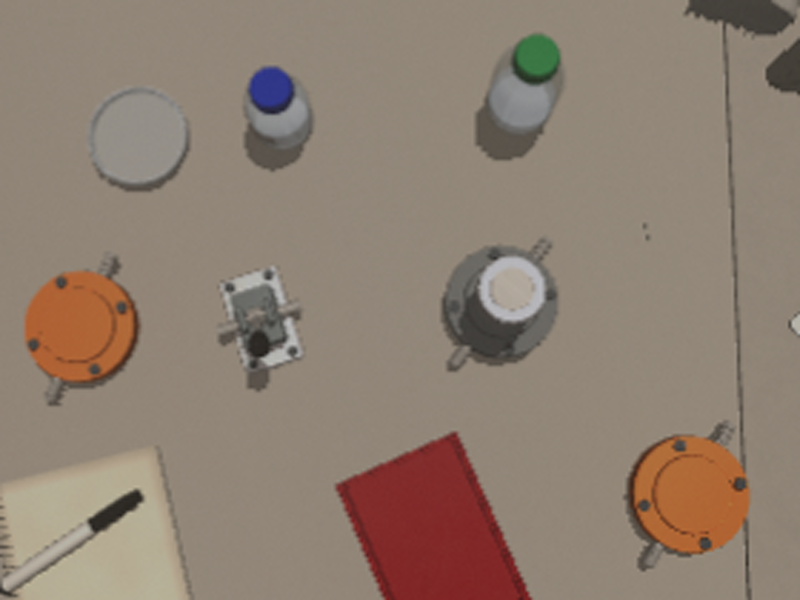

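View pics/scenec.png

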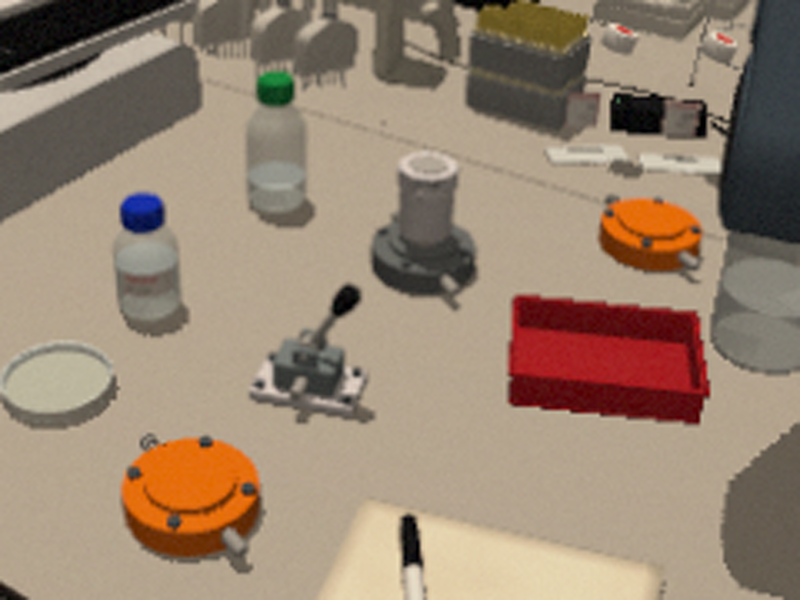

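The top crop shows the candidates: the grey base with its collar at (510,290), and two orange look-alikes at (80,325) and (690,493). Only the grey one has a collar, so I choose that. There is one valve, at (260,320), with its black knob at (260,345) leaning towards the robot. The red tray at (430,520) is clear of the work.

```bash
python3 - <<'E'
from h import *
def circ(q):
    (x,y),r=cv2.minEnclosingCircle(q[:,:2].astype(np.float32)); return np.round([x,y,r],4)
for n in("scene","top"):
    P=np.load(n+"0.npy"); P=P.reshape(-1,3);P=P[~np.isnan(P[:,0])]
    im=cv2.imread(f"pics/{n}0.png")
    near=lambda c,r:P[np.hypot(P[:,0]-c[0],P[:,1]-c[1])<r]
    q=near((.542,-.062),.09)
    def fit(q,r0):
        from scipy.optimize import least_squares
        return np.round(least_squares(lambda p:np.hypot(q[:,0]-p[0],q[:,1]-p[1])-p[2],[.542,-.062,r0],loss='soft_l1',f_scale=.002).x,4)
    t=q[(q[:,2]>.1)&(q[:,2]<.115)];print(n,"top",circ(t),t[:,:2].mean(0).round(4),np.median(t[:,2]).round(4),len(t))
    b=q[(q[:,2]>.045)&(q[:,2]<.095)];print(" side fit",fit(b,.025),len(b))
    b=q[(q[:,2]>.019)&(q[:,2]<.028)];print(" flange",circ(b))
    v=near((.525,.143),.065)
    b=v[(v[:,2]>.006)&(v[:,2]<.014)];rc=cv2.minAreaRect(b[:,:2].astype(np.float32)*1000);print(" plate",np.round(rc[0],1),np.round(rc[1],1),rc[2])
    k=v[v[:,2]>.07];print(" knob",k.mean(0).round(4),k.min(0).round(4),k.max(0).round(4),len(k))
    k=v[(v[:,2]>.055)&(v[:,2]<.078)];print(" stem",k.mean(0).round(4) if len(k) else 0)
E
```

```text
scene top [ 0.5427 -0.0643  0.028 ] [ 0.5404 -0.0588] 0.1072 157
 side fit [ 0.5437 -0.0638  0.0243] 235
 flange [ 0.5414 -0.0632  0.0678]
 plate [527.9 146.4] [84.2 54.2] 18.016626358032227
 knob [0.5013 0.1396 0.0929] [0.4898 0.1291 0.07  ] [0.5162 0.1457 0.1073] 77
 stem [0.5159 0.1428 0.0664]
top top [ 0.5431 -0.0637  0.0268] [ 0.5425 -0.0635] 0.1066 436
 side fit [ 0.5436 -0.0639  0.0258] 34
 flange [ 0.543  -0.063   0.0681]
 plate [528.1 144.1] [83.8 53. ] 17.559728622436523
 knob [0.5011 0.1351 0.0982] [0.4904 0.1268 0.0715] [0.5179 0.1436 0.1082] 67
 stem [0.5188 0.1407 0.0667]
```

```bash
python3 - <<'E'
from h import *
P=np.concatenate([np.load(n+"0.npy").reshape(-1,3) for n in("scene","top")]);P=P[~np.isnan(P[:,0])]
q=P[(P[:,2]>.17)&(P[:,0]>.15)&(P[:,0]<.75)&(abs(P[:,1])<.7)]
g=np.unique(np.round(q[:,:2]/.05).astype(int),axis=0)*.05
for a in g: 
    m=(np.abs(q[:,:2]-a)<.025).all(1); print(a.round(2),q[m][:,2].max().round(2) if m.any() else "",m.sum(),end="; ")
E
```

```text
[ 0.15 -0.45] 0.61 82; [ 0.15 -0.4 ] 0.62 19; [ 0.15 -0.35] 0.62 7; [0.15 0.  ] 0.42 6; [0.15 0.05] 0.42 292; [0.15 0.1 ] 0.34 648; [ 0.2 -0.6] 0.49 2; [ 0.2  -0.55] 0.53 237; [ 0.2 -0.5] 0.54 255; [ 0.2  -0.45] 0.59 53; [ 0.2 -0.4] 0.61 376; [ 0.2  -0.35] 0.62 134; [ 0.2  -0.15] 0.2 5; [ 0.2 -0.1] 0.61 112; [ 0.2  -0.05] 0.6 746; [0.2 0. ] 0.54 1048; [0.2  0.05] 0.47 1292; [0.2 0.1] 0.39 1750; [ 0.25 -0.55] 0.53 399; [ 0.25 -0.5 ] 0.39 92; [ 0.25 -0.45] 0.33 1; [ 0.25 -0.4 ] 0.59 99; [ 0.25 -0.35] 0.61 123; [ 0.25 -0.15] 0.2 208; [ 0.25 -0.1 ] 0.61 401; [ 0.25 -0.05] 0.61 931; [0.25 0.  ] 0.56 2252; [0.25 0.05] 0.47 2079; [0.25 0.1 ] 0.37 1479; [ 0.3 -0.4] 0.23 316; [ 0.3  -0.35] 0.23 845; [ 0.3  -0.15] 0.6 134; [ 0.3 -0.1] 0.6 838; [ 0.3  -0.05] 0.61 1357; [0.3 0. ] 0.54 233; [ 0.35 -0.4 ] 0.17 1; [ 0.35 -0.35] 0.17 2; [ 0.4  -0.55] 0.24 4; [ 0.45 -0.65] 0.24 12; [ 0.45 -0.6 ] 0.24 28; [ 0.45 -0.55] 0.24 1; [0.65 0.65] 0.26 312; [0.65 0.7 ] 0.2 96; [ 0.7 -0.3] 0.28 547; [ 0.75 -0.45] 0.19 15; [ 0.75 -0.4 ] 0.28 487; [ 0.75 -0.35] 0.29 346; [ 0.75 -0.3 ] 0.28 369;
```

```bash
python3 -c "
import cv2
cv2.imwrite('pics/both.png',cv2.resize(cv2.vconcat([cv2.imread('pics/scene0.png'),cv2.imread('pics/top0.png')]),(400,600),interpolation=3))"
```

```text
(no output)
```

View pics/both.png

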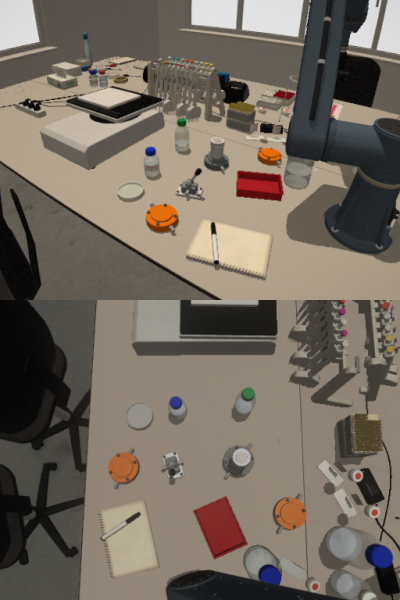

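The full views show my path passes bottles up to 0.24 m tall near (0.3,-0.37), so I raise the arm first. The dark column is the arm itself.

Call:
step_arm:
  rows:
    - [0, 0, 0.03, 0, 0, 0]
    - [0, 0, 0.03, 0, 0, 0]
    - [0.01, 0.01, 0.03, 0, 0, 0]
    - [0.02, 0.05, 0, 0, 0, 0]
    - [0.02, 0.055, 0, 0, 0, 0]
    - [0.02, 0.055, 0, 0, 0, 0]
    - [0.02, 0.055, 0, 0, 0, 0]
    - [0.02, 0.055, 0, 0, 0, 0]
    - [0.02, 0.055, 0, 0, 0, 0]
    - [0.02, 0.055, 0, 0, 0, 0]
    - [0.02, 0.055, 0, 0, 0, 0]
    - [0.02, 0.055, 0, 0, 0, 0]
  jaw: 0

```text
time: 2.3
position: [0.4462, -0.0683, 0.4951]
tool_rot: [0.978, 0.209, 0.001, 0.0]
ft_force: [0.8, -0.7, 0.5]
grip_width: 0.0007
grip_force: 0.0
```

Call:
step_arm:
  rows:
    - [0.005, 0.055, 0, 0, 0, 0]
    - [0.005, 0.055, 0, 0, 0, 0]
    - [0, 0.04, 0, 0, 0, 0]
    - [0, 0.03, 0, 0, 0, 0]
    - [0, 0, 0, 0, 0, 0]

```text
time: 2.92
position: [0.4555, 0.1114, 0.4949]
tool_rot: [0.977, 0.211, 0.0, -0.0]
ft_force: [-0.4, -0.6, 0.3]
grip_width: 0.0005
grip_force: 0.0
```

Call:
step_arm:
  rows:
    - [0, 0.01, -0.04, 0, 0, -6]
    - [0, 0, -0.05, 0, 0, 0]
    - [0, 0, -0.05, 0, 0, 0]
    - [0, 0, -0.05, 0, 0, 0]
    - [0, 0, -0.04, 0, 0, 0]
    - [0, 0, 0, 0, 0, 0]

```text
time: 3.68
position: [0.4552, 0.1188, 0.2626]
tool_rot: [0.988, 0.157, -0.003, -0.0]
ft_force: [-0.0, -0.4, 0.3]
grip_width: 0.0008
grip_force: 0.0
```

Call:
step_arm:
  rows:
    - [0.0095, 0.003, 0, 0, 0, 0]
    - [0.0095, 0.003, 0, 0, 0, 0]
    - [0.0095, 0.003, 0, 0, 0, 0]
    - [0.0095, 0.003, 0, 0, 0, 0]
    - [0.0085, 0.003, 0, 0, 0, 0]
    - [0.0085, 0.003, 0, 0, 0, 0]
    - [0.0085, 0.003, 0, 0, 0, 0]
    - [0.0075, 0.003, 0, 0, 0, 0]
    - [0, 0, 0, 0, 0, 0]

```text
time: 4.8
position: [0.5276, 0.144, 0.2647]
tool_rot: [0.987, 0.158, 0.0, 0.0]
ft_force: [-1.0, -0.2, 0.5]
grip_width: 0.0004
grip_force: 0.0
```

Call:
step_arm:
  rows:
    - [-0.03, -0.01, 0, 0, 0, 0]
    - [-0.02, -0.01, 0.03, 0, 0, 0]
    - [-0.01, 0, 0.05, 0, 0, 0]
    - [0, -0.05, 0.03, 0, 0, 0]
    - [0, -0.06, 0, 0, 0, 0]
    - [0, -0.06, 0, 0, 0, 0]
    - [0, -0.05, 0, 0, 0, 0]
    - [0, 0, 0, 0, 0, 0]
  jaw: 0.087

```text
time: 5.8
position: [0.467, -0.0994, 0.3749]
tool_rot: [0.988, 0.155, 0.0, 0.001]
ft_force: [0.2, 0.7, -0.9]
grip_width: 0.0725
grip_force: 0.0
```

```bash
python3 - <<'E'
from h import *
o=get_obs(); print(np.round(o["q"],3),np.round(o["position"],4),o["time"])
for n in("scene","top"):
    c=camera(n);P=cloud(c).reshape(-1,3)
    k=P[(np.hypot(P[:,0]-.528,P[:,1]-.145)<.06)&(P[:,2]>.07)&(P[:,2]<.13)];print(n,"knob",k.mean(0).round(4),len(k))
    t=P[(np.hypot(P[:,0]-.543,P[:,1]+.064)<.035)&(P[:,2]>.098)&(P[:,2]<.115)];print("top",t.mean(0).round(4),len(t))
E
```

```text
[-4.440e-01  3.750e-01  1.827e+00 -1.000e-03  9.380e-01  8.160e-01] [ 0.467  -0.0994  0.3749] 5.8
scene knob [0.5509 0.1557 0.0923] 80
top [ 0.5403 -0.0579  0.1062] 166
top knob [0.5528 0.1521 0.096 ] 83
top [ 0.5425 -0.0632  0.1065] 438
```

Call:
step_arm:
  rows:
    - [0.038, 0.018, 0, 0, 0, 0]
    - [0.038, 0.018, 0, 0, 0, 0]
    - [0, 0, -0.03, 0, 0, 0]
    - [0, 0, -0.03, 0, 0, 0]
    - [0, 0, -0.03, 0, 0, 0]
    - [0, 0, -0.026, 0, 0, 0]
    - [0, 0, 0, 0, 0, 0]

```text
time: 6.78
position: [0.5417, -0.058, 0.257]
tool_rot: [0.987, 0.159, -0.003, -0.001]
ft_force: [0.5, 0.2, -0.3]
grip_width: 0.0873
grip_force: 0.0
```

Call:
step_arm:
  rows:
    - [0, 0, 0, 0, 0, 0]
    - [0, 0, 0, 0, 0, 0]

```text
time: 7.02
position: [0.5433, -0.0598, 0.26]
tool_rot: [0.987, 0.158, 0.001, 0.001]
ft_force: [-0.0, -0.1, 0.4]
grip_width: 0.0867
grip_force: 0.0
```

```bash
python3 - <<'E'
from h import *
o=get_obs(); print(np.round(o["q"],3),np.round(o["position"],4),o["time"],o["ft_force"])
E
```

```text
[-0.314  0.637  1.75   0.     0.752  0.939] [ 0.5433 -0.0598  0.26  ] 7.025 [-0.02419589 -0.1214633   0.35561764]
```

Call:
step_arm:
  rows:
    - [0, -0.004, -0.001, 0, 0, 0]
    - [0, 0, 0, 0, 0, 0]
    - [0, 0, 0, 0, 0, 0]
    - [0, 0, 0, 0, 0, 0]
    - [0, 0, 0, 0, 0, 0]
    - [0, 0, 0, 0, 0, 0]
  jaw: 0.04
  squeeze: 30

```text
time: 7.78
position: [0.5429, -0.0642, 0.2578]
tool_rot: [0.987, 0.158, -0.0, 0.0]
ft_force: [0.0, 0.0, -0.1]
grip_width: 0.0508
grip_force: 30.0
```

Call:
step_arm:
  rows:
    - [0, 0, -0.001, 0, 0, -5]
    - [0, 0, 0, 0, 0, -5]
    - [0, 0, 0, 0, 0, -5]
    - [0, 0, 0, 0, 0, -4]
    - [0, 0, 0, 0, 0, 0]

```text
time: 8.4
position: [0.5432, -0.0642, 0.2575]
tool_rot: [1.0, -0.007, 0.001, 0.0]
ft_force: [-0.8, -0.0, 5.7]
grip_width: 0.0511
grip_force: 30.0
```

Call:
step_arm:
  rows:
    - [0, 0, 0, 0, 0, -5]
    - [0, 0, 0, 0, 0, 0]

```text
time: 8.65
position: [0.5432, -0.0643, 0.2575]
tool_rot: [0.999, -0.051, 0.001, 0.0]
ft_force: [0.0, -0.3, 5.2]
grip_width: 0.0512
grip_force: 30.0
```

Call:
step_arm:
  rows:
    - [0, 0, 0, 0, 0, -5]
    - [0, 0, 0, 0, 0, 0]

```text
time: 8.9
position: [0.5434, -0.0644, 0.2574]
tool_rot: [0.996, -0.094, 0.001, 0.0]
ft_force: [0.3, -0.4, 5.4]
grip_width: 0.0513
grip_force: 30.0
```

Call:
step_arm:
  rows:
    - [0, 0, 0, 0, 0, -5]
    - [0, 0, 0, 0, 0, 0]

```text
time: 9.15
position: [0.5431, -0.0642, 0.2569]
tool_rot: [0.991, -0.137, 0.0, -0.0]
ft_force: [1.0, -0.0, 3.4]
grip_width: 0.0512
grip_force: 30.0
```

Call:
step_arm:
  rows:
    - [0, 0, -0.002, 0, 0, 0]
    - [0, 0, 0, 0, 0, 0]

```text
time: 9.4
position: [0.5434, -0.0642, 0.256]
tool_rot: [0.991, -0.137, 0.001, -0.0]
ft_force: [-0.8, 0.8, 10.3]
grip_width: 0.0514
grip_force: 30.0
```

Call:
step_arm:
  rows:
    - [0, 0, 0.001, 0, 0, -4]
    - [0, 0, 0, 0, 0, 0]

```text
time: 9.65
position: [0.5429, -0.064, 0.2557]
tool_rot: [0.985, -0.171, 0.0, -0.0]
ft_force: [0.2, 0.2, 3.2]
grip_width: 0.0513
grip_force: 30.0
```

Call:
step_arm:
  rows:
    - [0, 0, 0, 0, 0, -4]
    - [0, 0, 0, 0, 0, 0]

```text
time: 9.9
position: [0.5428, -0.0641, 0.2554]
tool_rot: [0.979, -0.205, -0.0, -0.0]
ft_force: [0.4, 0.3, 1.0]
grip_width: 0.0512
grip_force: 30.0
```

Call:
step_arm:
  rows:
    - [0, 0, 0, 0, 0, -4]
    - [0, 0, 0, 0, 0, 0]

```text
time: 10.15
position: [0.5427, -0.0641, 0.2555]
tool_rot: [0.971, -0.239, -0.0, -0.0]
ft_force: [-0.2, 0.3, 0.4]
grip_width: 0.0508
grip_force: 30.0
```

Call:
step_arm:
  rows:
    - [0, 0, -0.002, 0, 0, 0]
    - [0, 0, 0, 0, 0, 0]

```text
time: 10.4
position: [0.5427, -0.0641, 0.2536]
tool_rot: [0.971, -0.24, -0.0, -0.0]
ft_force: [-0.6, -0.1, 2.7]
grip_width: 0.0515
grip_force: 30.0
```

Call:
step_arm:
  rows:
    - [0, 0, -0.002, 0, 0, 0]
    - [0, 0, -0.001, 0, 0, 0]
    - [0, 0, 0, 0, 0, 0]

```text
time: 10.78
position: [0.5427, -0.0641, 0.2508]
tool_rot: [0.971, -0.24, -0.0, -0.0]
ft_force: [-1.8, 0.9, 5.0]
grip_width: 0.0515
grip_force: 30.0
```

Call:
step_arm:
  rows:
    - [0, 0, -0.002, 0, 0, 0]
    - [0, 0, -0.001, 0, 0, 0]
    - [0, 0, 0, 0, 0, 0]

```text
time: 11.15
position: [0.5427, -0.0641, 0.248]
tool_rot: [0.971, -0.24, -0.0, -0.0]
ft_force: [-1.2, 0.9, 6.6]
grip_width: 0.0511
grip_force: 30.0
```

Call:
step_arm:
  rows:
    - [0, 0, -0.001, 0, 0, 0]
    - [0, 0, -0.001, 0, 0, 0]
    - [0, 0, 0, 0, 0, 0]

```text
time: 11.52
position: [0.5427, -0.0641, 0.2478]
tool_rot: [0.971, -0.24, 0.0, 0.0]
ft_force: [-4.6, 1.1, 18.7]
grip_width: 0.0515
grip_force: 30.0
```

Call:
step_arm:
  rows:
    - [0, 0, -0.0005, 0, 0, 0]
    - [0, 0, 0, 0, 0, 0]
    - [0, 0, 0, 0, 0, 0]
    - [0, 0, 0, 0, 0, 0]
  squeeze: 45

```text
time: 12.02
position: [0.5426, -0.064, 0.2478]
tool_rot: [0.971, -0.24, 0.0, 0.0]
ft_force: [-6.0, 2.7, 22.7]
grip_width: 0.0513
grip_force: 45.0
```

```bash
python3 - <<'E'
from h import *
for n in("scene","top"):
    c=camera(n);I=cloud(c);P=I.reshape(-1,3);cv2.imwrite(f"pics/{n}9.png",c["pixels"])
    k=P[(np.hypot(P[:,0]-.528,P[:,1]-.145)<.06)&(P[:,2]>.07)&(P[:,2]<.13)];print(n,"knob",k.mean(0).round(4),len(k))
    for l in("reagent_bottle","small_bottle","petri_dish"):
        for r in cut_out(l,n)[:1]: print(l,np.round(r["extent"]),np.round(np.nanmedian(I[r["region"]],0),3))
    if n=="scene": cv2.imwrite("pics/end.png",cv2.resize(c["pixels"][140:240,220:340],(720,600),interpolation=2))
    t=P[(np.hypot(P[:,0]-.543,P[:,1]+.064)<.03)&(P[:,2]>.02)&(P[:,2]<.115)];print("hist",np.histogram(t[:,2],np.arange(.02,.116,.005))[0])
print(get_obs()["ft_force"],get_obs()["position"])
E
```

```text
scene knob [0.551  0.1561 0.0929] 77
reagent_bottle [195. 208.  23.  42.] [0.694 0.144 0.061]
small_bottle [235. 175.  16.  43.] [ 0.709 -0.066  0.07 ]
petri_dish [166. 246.  33.  22.] [0.689 0.266 0.015]
hist [  1   9  49  24  22  24  23  20  19  25  16  22  19  25  26 114   8   8
   8]
top knob [0.553  0.1522 0.0963] 83
reagent_bottle [228. 140.  24.  32.] [0.695 0.124 0.078]
small_bottle [314. 130.  29.  33.] [ 0.709 -0.078  0.096]
petri_dish [178. 149.  34.  33.] [0.691 0.256 0.015]
hist [0 0 0 0 0 0 0 0 0 0 0 0 0 0 0 0 0 0 0]
[-5.59074121  1.94847951 21.34009987] [ 0.5426158  -0.06402843  0.24775059]
```

View pics/end.png

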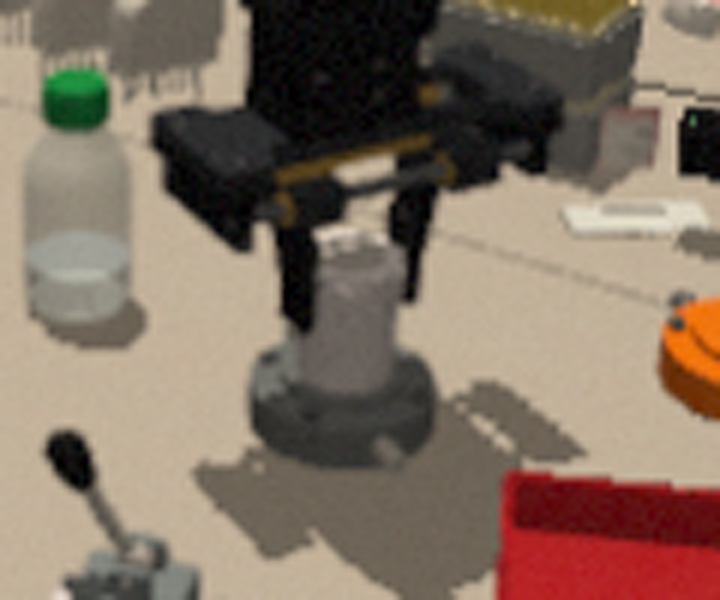

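The picture shows the collar held at (350,310), sitting on the shoulder, with its top now at about 96 mm. The toggle is over on its off side at (70,455), and the green bottle stands where it was.

```bash
python3 -c "
from rig import hand_in
print(hand_in())"
```

```text
the job is handed in; nothing more can be done
None
```

The toggle is off, the collar is lined up and held pushed home by the gripper (top at about 96 mm), the bottles and dish have not moved, and the job was handed in at about 12 s.

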